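Flex-test the lab scissors: free pairs to stock, seized pairs to repair

ROBOT

A 6-joint arm with a two-finger parallel gripper is mounted at the origin on a cart in front of the work surface, level with it; the furniture and walls round the work are solid. World frame = base frame: x ahead of the robot, y to its left, z up, the work surface at z = 0. Lengths are in m, angles in rad, forces in N, time in s.
With the tool pointing down it reaches from about 0.325 to 0.9 m from the base axis. Payload 6.1 kg.
Tool frame: the origin (TCP) lies between the finger pads; the fingertips stand 22 mm ahead of it and the grasp point (between the pads) lies 3 mm ahead of it; y points along the fingers, x is the direction in which the jaws open and shut, and the axes are right-handed (so a half turn about y gives the same grasp; the last joint's range is limited). The gripper opens to 87 mm and grips with 3 to 60 N. Pads are 19 mm wide; open, the fingers measure 117 mm over their backs; the gripper's body (75 mm by 190 mm) begins 51 mm behind the grasp point.
Start: joints at [-1.267, 0.22, 1.526, -0, 1.395, -0.126], TCP at [0.26, -0.568, 0.245] pointing down, gripper open.
Joint ranges: [-2.98, 2.98], [-0.91, 2.08], [0.09, 2.57], [-1.24, 4.39], [0.2, 2.65], [-2.68, 2.68]. Speed limits (rad/s): [2.57, 2.57, 3.01, 3.14, 3.14, 3.14].

INTERFACE

Orientations are given as a unit quaternion [w, x, y, z].
In Python, from plant import arm, cams gives the robot as it stands.
- The arm moves only by the tool send_rows, never from a script. Its argument "rows" is a list that holds one entry, the list of rows, each a list of 4 numbers: the shift along the world's x, y, z in m, then the turn about the world's z in degrees. In form: [[[tx, ty, tz, turn], ...]]. A call has exactly 10 rows; each row shifts and turns the commanded pose from where the row before left it; what a row does not reach is not made up. A row lasts 1/8 s, in which the tool goes at most 62.5 mm and 10.7 degrees, less where a joint would pass 70% of its speed; a pose out of reach is approached as far as the arm can. A call is refused whole if a number of a shift passes 0.0625 or a number of a turn 10.7, either way. A call with a gripper value outside its range is refused whole. "grip" is the finger opening in m, from 0 to 0.087, set as the call begins (left out, the last holds). The fingers move at their own pace and stop on an object; "grip_force" is the grip in N (left out, the last holds). Time passes only in rows, so rows that do not move let the fingers close, or fill a call up. It gives the time, the measured TCP pose, the force and the opening at its end, in the units of the state.
- arm.get_obs(): the state, without advancing time (a new reading comes with each control period).
- cams.read_camera(name): name is "side" or "top"; returns a dict with "img" (384x512x3 uint8, blue, green, red), "z_map" (384x512 float32, m along the optical axis (not along the pixel's ray), 0 where there is no reading), "vfov" (degrees; the focal length in pixels is half the picture's height over the tangent of half this angle, whatever the lens; pixels are square), "cx", "cy" (the principal point, pixels), "extrinsics" (4x4, takes a point from camera to world coordinates). Camera axes: x right, y up, looking along -z (the intrinsics and any distortion apply to the point x, -y, -z); pixel columns grow to the right and rows downward; lengths in m; the calibration is good to about 2 mm. A picture is of the moment at which its call begins.
- arm.hand_in(): hands the job in, once; it reports no verdict.
The state is a dict: "time_s": time; "joint_positions": joint angles; "joint_vel": joint speeds; "joint_efforts": joint torques, N m; "tool_pos": TCP position; "eef_rot": TCP orientation; "contact_force": force on the tool from outside, world axes, zero at the start; "ft_torque": the same for the moment, N m; "grip_width": opening from 0.0 (shut) to 1.0 (fully open).
Only numpy, scipy, OpenCV 4.12 (cv2) and the standard library are available. Lean on these libraries where they do the work, as an engineer would, in place of code of your own. Each camera call takes 0.05 s, during which the arm holds its last target.

TASK

Mounting resin gums up scissor hinges. Flex each of the two pairs of scissors on the bench by squeezing its blades together as far as they will go, and leave them so; lay a pair that shuts fully flat in the steel stock tray, shut, and a pair that is seized flat in the red repair tray. Leave the bottles round them standing where they are.

Things in the scene. Friction and masses are not known exactly. Their poses are not given: they have to be found in the camera images.
- scissors_p_pivot (a point): Pivot of scissors P: steel blades, blue finger rings, 199 mm long, 0.07 kg, loose, lying flat; 15 mm across the blades here whatever the angle, so it can be pinched and lifted here from above (centre of mass 40 mm towards the rings). Point half-way up, 4.5 mm above the support. y to the rings, -y along the fixed blade, z up.
- scissors_q_pivot (a point): Pivot of scissors Q: steel blades, blue finger rings, 199 mm long, 0.07 kg, loose, lying flat; 15 mm across the blades here whatever the angle, so it can be pinched and lifted here from above (centre of mass 40 mm towards the rings). Point half-way up, 4.5 mm above the support. y to the rings, -y along the fixed blade, z up.
- scissors_p_half (a joint): Opening of scissors P, rad, 0 = shut. The moving blade stands turned clockwise from above, from -y to -x, by it. Squeeze the blades together 40 to 80 mm ahead of the pivot (at 65 mm: 36 mm over both at 0.33 rad, 15 when shut). A free pair shuts under 1 N; a seized one yields 0.05 to 0.12 rad at 2 to 4 N, then stops dead, above 0.2. Both stay as left.
- scissors_q_half (a joint): Opening of scissors Q, rad, 0 = shut. The moving blade stands turned clockwise from above, from -y to -x, by it. Squeeze the blades together 40 to 80 mm ahead of the pivot (at 65 mm: 36 mm over both at 0.33 rad, 15 when shut). A free pair shuts under 1 N; a seized one yields 0.05 to 0.12 rad at 2 to 4 N, then stops dead, above 0.2. Both stay as left.
- scissors_p: Scissors P whole; origin 5.4 mm from the pivot along -y, at the underside; axes as the pivot's. From the pivot: both blades straight, 105 mm long, 15 mm wide, 3 to 6.5 mm above the support; fixed ring x -42 to -2, y 32 to 93 mm, 9 mm thick, moving ring at +x; a finger does not go through them. Rings too wide to squeeze (84 mm when shut).
- scissors_q: Scissors Q whole; origin 5.4 mm from the pivot along -y, at the underside; axes as the pivot's. From the pivot: both blades straight, 105 mm long, 15 mm wide, 3 to 6.5 mm above the support; fixed ring x -42 to -2, y 32 to 93 mm, 9 mm thick, moving ring at +x; a finger does not go through them. Rings too wide to squeeze (84 mm when shut).
- stock_tray: Stock tray: shallow bare-steel instrument tray, 240 x 145 mm (x, y), fixed. Origin under its centre at bench height. Floor 3 mm thick, rim 16 mm above the bench, inside 234 x 139 mm: a pair fits lying along x.
- repair_tray: Repair tray: shallow dark red tray, 240 x 145 mm (x, y), fixed. Origin under its centre at bench height. Floor 3 mm thick, rim 16 mm above the bench, inside 234 x 139 mm: a pair fits lying along x.
- stain_bottle: Bystander: brown stain bottle with a red dropper top, 42 x 42 x 122 mm, loose; origin under its base.
- amber_bottle: Bystander: small amber bottle with a black cap, 31 x 31 x 62 mm, loose; origin under its base.
- dropper_bottle: Bystander: white dropper bottle, 27 x 27 x 66 mm, loose; origin under its base.
- microscope: Microscope, fixed on the bench between scissors and trays. Its eyepieces overhang towards the robot, 0.30 to 0.36 m above the bench, 0.47 to 0.58 m ahead of the robot, from 0.07 m left to 0.055 m right of its centre line: carry things past in front of them (0.40 m ahead of the robot), or keep wrist and gripper clear.

How it is judged:
By the outcome, as a careful person would: the job done as asked, in the order asked, and still so for the second after the job is handed in, with the robot touching nothing.
It also fails if it takes over 72 s, if anything falls off the work surface, if the arm or the gripper's body presses on something with over 40 N, if the wrist force passes 120 N, or if a joint passes its speed limit or range.

## Working session

There is one attempt and no reset: what is moved stays moved. The work goes in short steps, Python scripts to look and compute and a tool call to move; the robot and the scene stay as the last step left them, time stands still between calls to the robot, and variables do not carry over. Pictures are saved under pics/ and viewed, and the job is handed in when it is done.

Besides the shell and the picture viewer there is one more tool, called as name(argument=value, ...), one argument or row to a line, values as JSON. send_rows: Moves the arm, as the interface text tells. Its arguments: {"type":"object","properties":{"rows":{"type":"array"},"grip":{"type":"number"},"grip_force":{"type":"number"}},"required":["rows"]}

```bash
ls; mkdir -p pics; cat > h.py <<'E'
import numpy as np, cv2
from plant import arm, cams
def grab(n,tag):
    c=cams.read_camera(n); np.savez(f'{tag}.npz',**{k:np.array(v) for k,v in c.items()}); cv2.imwrite(f'pics/{tag}.png',c['img']); return c
def load(tag): return dict(np.load(f'{tag}.npz'))
def px2w(c,u,v,z=None,zw=None):
    f=c['img'].shape[0]/2/np.tan(np.radians(float(c['vfov']))/2)
    d=np.array([(u-c['cx'])/f,-(v-c['cy'])/f,-1.0]); E=c['extrinsics']
    if zw is not None:
        r=E[:3,:3]@d; t=(zw-E[2,3])/r[2]; return E[:3,3]+t*r
    if z is None: z=c['z_map'][int(round(v)),int(round(u))]
    return E[:3,:3]@(d*z)+E[:3,3]
def w2px(c,p):
    f=c['img'].shape[0]/2/np.tan(np.radians(float(c['vfov']))/2)
    E=c['extrinsics']; q=E[:3,:3].T@(np.array(p)-E[:3,3]); return c['cx']+f*q[0]/-q[2], c['cy']-f*q[1]/-q[2]
E
python3 - <<'E'
from h import *
for n in ['top','side']:
    c=grab(n,n+'0'); print(n,c['vfov'],c['cx'],c['cy'],c.keys()); print(c['extrinsics'].round(3))
print(arm.get_obs())
E
```

```text
pics
top 48.841621404232484 251.10031134415345 192.89001738188801 dict_keys(['img', 'z_map', 'vfov', 'cx', 'cy', 'extrinsics'])
[[ 0.028  0.998 -0.052  0.487]
 [-1.     0.028 -0.007 -0.008]
 [-0.005  0.052  0.999  1.683]
 [ 0.     0.     0.     1.   ]]
side 46.29079631175245 257.22681322932635 188.1140501015494 dict_keys(['img', 'z_map', 'vfov', 'cx', 'cy', 'extrinsics'])
[[-0.845  0.317 -0.431 -0.079]
 [-0.534 -0.521  0.665  1.013]
 [-0.014  0.792  0.61   0.984]
 [ 0.     0.     0.     1.   ]]
{'time_s': 0.1, 'joint_positions': array([-1.26712380e+00,  2.21161648e-01,  1.52748799e+00,  5.24907905e-06,
        1.39472261e+00, -1.26129088e-01]), 'joint_vel': array([ 0.00077654, -0.00107086, -0.00292441,  0.00016448,  0.00174139,
       -0.00140584]), 'joint_efforts': array([ 6.02998480e-04, -4.95945454e+01, -3.88519192e+01,  7.02110678e-02,
        5.15856931e-02, -3.42964620e-05]), 'tool_pos': array([ 0.26025501, -0.5676594 ,  0.24354233]), 'eef_rot': array([ 0.59552873, -0.59471852,  0.38235506, -0.38139223]), 'contact_force': array([-0.51107216, -0.43746822, -0.2318331 ]), 'ft_torque': array([-0.00182626,  0.03055972,  0.03665616]), 'grip_width': 1.0051321824693886}
```

View pics/top0.png

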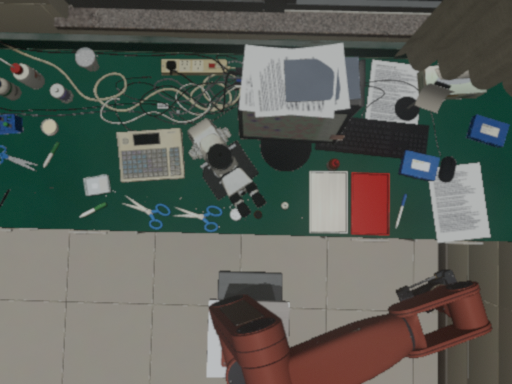

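View pics/side0.png

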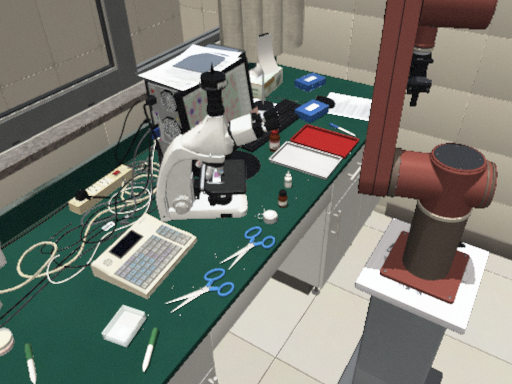

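The top view shows two scissors near (150,210) and (200,215), the microscope at (225,165), the steel tray at (328,202) and the red tray at (370,203). I'll enlarge these.

```bash
python3 - <<'E'
from h import *
c=load('top0'); im=c['img'][180:240,110:290]
cv2.imwrite('pics/crop1.png',cv2.resize(im[:, :120],None,fx=6.6,fy=6.6,interpolation=cv2.INTER_CUBIC))
c2=load('side0'); im=c2['img'][200:320,150:310]
cv2.imwrite('pics/crop2.png',cv2.resize(im,None,fx=5,fy=5,interpolation=cv2.INTER_CUBIC))
im=c2['img'][90:240,240:370]
cv2.imwrite('pics/crop3.png',cv2.resize(im,None,fx=4,fy=4,interpolation=cv2.INTER_CUBIC))
for n,(u,v) in dict(bench=(300,225),st=(328,202),rt=(370,203)).items(): print(n,px2w(c,u,v).round(4))
for n,p in dict(a=(310,172),b=(347,172),c=(347,232),d=(310,232),e=(352,173),f=(389,173),g=(389,234),h=(352,234)).items(): print(n,px2w(c,*p,zw=0.016).round(3))
E
```

```text
bench [ 0.4527 -0.1935  0.0085]
st [ 0.5466 -0.3024  0.0078]
rt [ 0.5474 -0.4693  0.0043]
a [ 0.663 -0.228  0.016]
b [ 0.667 -0.374  0.016]
c [ 0.431 -0.378  0.016]
d [ 0.427 -0.233  0.016]
e [ 0.664 -0.394  0.016]
f [ 0.668 -0.539  0.016]
g [ 0.427 -0.542  0.016]
h [ 0.423 -0.397  0.016]
```

View pics/crop1.png

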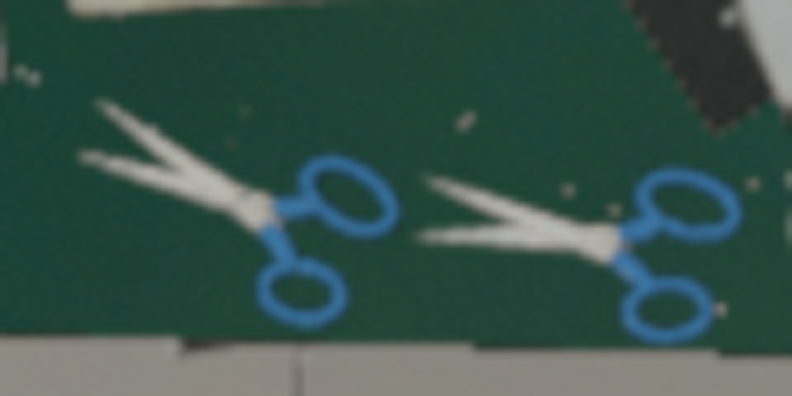

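View pics/crop2.png

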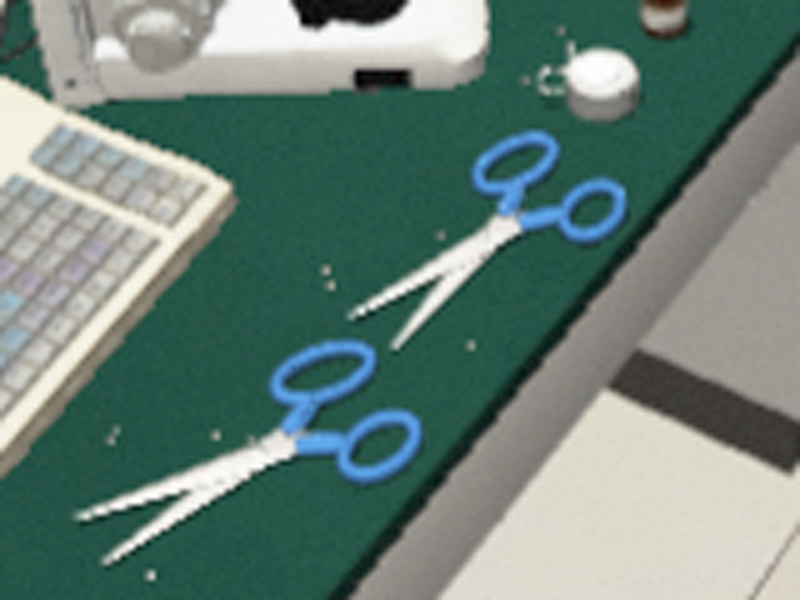

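View pics/crop3.png

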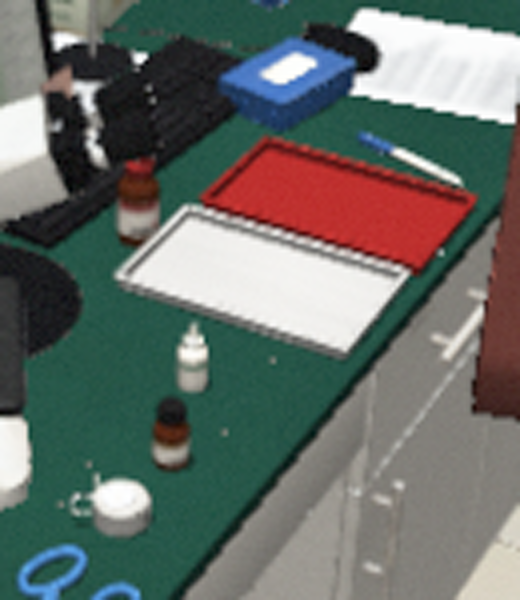

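```bash
cat > fit.py <<'E'
from h import *
from scipy.optimize import least_squares
def model(p):
    x,y,t,q=p
    R=lambda a:np.array([[np.cos(a),-np.sin(a)],[np.sin(a),np.cos(a)]])
    fx=np.array([[0,-.105],[-.022,.0625]]).T; mv=R(-q)@np.array([[0,-.105],[.022,.0625]]).T
    L=np.hstack([mv[:,:1],fx[:,:1],fx[:,1:],mv[:,1:]])  # mtip, ftip, fring, mring
    return (R(t)@L).T+np.array([x,y])
def conv(pts,s,off): return [((a+.5)/s-.5+off[0],(b+.5)/s-.5+off[1]) for a,b in pts]
def fit(obs,z=0.005,x0=None):
    W=np.array([px2w(c,u,v,zw=z)[:2] for c,pts in obs for u,v in pts]).reshape(len(obs),4,2)
    r=least_squares(lambda p:(model(p)[None]-W).ravel(),x0 if x0 is not None else [W[...,0].mean(),W[...,1].mean(),3.14,.33])
    return r.x,(W-model(r.x)[None])*1000
E
python3 - <<'E'
from fit import *
c=load('top0');s=load('side0')
A=[(98,102),(80,155),(348,197),(302,293)];As=[(78,517),(105,563),(322,373),(378,446)]
B=[(428,178),(415,237),(688,206),(668,310)];Bs=[(350,317),(396,347),(515,163),(592,210)]
for T,S in((A,As),(B,Bs)):
    T=conv(T,6.6,(110,180));S=conv(S,5,(150,200))
    for o in ([(c,T)],[(s,S)],[(c,T),(s,S)]):
        p,r=fit(o); print(p.round(4),'yaw',np.degrees(p[2]).round(1)); print(r.round(0).tolist())
# bottles
for n,u,v in (('stain top',240+140/4,90+165/4),('dropperbase',240+193/4,90+385/4),('amberbase',240+172/4,90+462/4)): print(n,px2w(s,u,v,zw=0.0).round(3), px2w(s,u,v).round(3))
for v in range(196,216,3): print(v,[px2w(c,u,v)[2].round(3) for u in range(225,290,6)])
E
```

```text
[0.4934 0.4181 2.8823 0.3276] yaw 165.1
[[[0.0, 1.0], [-1.0, -3.0], [0.0, 2.0], [0.0, 1.0]]]
[0.4949 0.4167 2.8985 0.3476] yaw 166.1
[[[-1.0, -1.0], [-0.0, -1.0], [0.0, 1.0], [1.0, 1.0]]]
[0.4942 0.4174 2.8905 0.3377] yaw 165.6
[[[-1.0, 2.0], [-1.0, -3.0], [-1.0, 2.0], [-1.0, 1.0]], [[-0.0, -2.0], [-0.0, -1.0], [1.0, 0.0], [2.0, 1.0]]]
[0.4771 0.2089 3.1531 0.3538] yaw 180.7
[[[-1.0, -2.0], [0.0, -2.0], [-1.0, 2.0], [1.0, 1.0]]]
[0.4788 0.2089 3.1611 0.3518] yaw 181.1
[[[0.0, 0.0], [-0.0, -1.0], [-0.0, -0.0], [0.0, 0.0]]]
[0.478  0.2089 3.1571 0.3528] yaw 180.9
[[[-1.0, -2.0], [-0.0, -2.0], [-2.0, 2.0], [0.0, 2.0]], [[0.0, 0.0], [0.0, -1.0], [1.0, 0.0], [2.0, 0.0]]]
stain top [ 0.764 -0.438  0.   ] [ 0.692 -0.314  0.084]
dropperbase [ 0.525 -0.127  0.   ] [ 0.518 -0.114  0.011]
amberbase [ 0.488 -0.023  0.   ] [ 0.482 -0.012  0.01 ]
196 [np.float64(-0.001), np.float64(0.337), np.float64(0.339), np.float64(-0.001), np.float64(-0.002), np.float64(0.345), np.float64(0.349), np.float64(-0.003), np.float64(-0.002), np.float64(0.001), np.float64(-0.005)]
199 [np.float64(-0.005), np.float64
[... 553 characters left out ...]
.float64(0.005), np.float64(0.002), np.float64(0.065)]
208 [np.float64(-0.003), np.float64(0.003), np.float64(0.336), np.float64(0.354), np.float64(0.342), np.float64(-0.004), np.float64(-0.001), np.float64(0.006), np.float64(0.003), np.float64(-0.005), np.float64(0.034)]
211 [np.float64(-0.004), np.float64(0.022), np.float64(0.024), np.float64(0.358), np.float64(0.344), np.float64(0.036), np.float64(-0.004), np.float64(-0.002), np.float64(-0.0), np.float64(0.0), np.float64(-0.0)]
214 [np.float64(-0.005), np.float64(0.027), np.float64(0.026), np.float64(0.355), np.float64(-0.0), np.float64(0.064), np.float64(0.058), np.float64(-0.003), np.float64(0.007), np.float64(-0.008), np.float64(-0.0)]
```

```bash
python3 - <<'E'
from h import *
from scipy.spatial.transform import Rotation as Ro
o=arm.get_obs();q=o['eef_rot'];R=Ro.from_quat([*q[1:],q[0]]).as_matrix();print(R.round(3), 'jaw yaw',np.degrees(np.arctan2(R[1,0],R[0,0])),o['joint_positions'])
for n,(x,y,t,qq) in dict(A=(.494,.4174,np.radians(165.6),.335),B=(.478,.2089,np.radians(181),.353)).items():
    b=t-qq/2; f=-np.array([-np.sin(b),np.cos(b)])
    print(n,'bisector squeeze pt',(np.array([x,y])+.065*f).round(4),'jaw yaw',np.degrees(b)%180)
E
```

```text
[[ 0.417 -0.001  0.909]
 [-0.909  0.002  0.417]
 [-0.002 -1.     0.   ]] jaw yaw -65.37422311195428 [-1.26712380e+00  2.21161648e-01  1.52748799e+00  5.24907905e-06
  1.39472261e+00 -1.26129088e-01]
A bisector squeeze pt [0.5204 0.4768] jaw yaw 156.0029569315587
B bisector squeeze pt [0.4883 0.2731] jaw yaw 170.887294915941
```

send_rows(
  rows=[
    [[0.01, 0.052, 0, -1.5], [0.01, 0.052, 0, -1.5], [0.01, 0.052, 0, -1.5], [0.01, 0.052, 0, -1.5], [0.01, 0.052, 0, -1.5], [0.01, 0.052, 0, -1.5], [0.01, 0.052, 0, -1.5], [0.01, 0.052, 0, -1.5], [0.01, 0.052, 0, -1.5], [0.01, 0.052, 0, -1.5]],
  ],
  grip=0.087,
  grip_force=10,
)

```text
time_s: 1.35
tool_pos: [0.3603, -0.0465, 0.2444]
eef_rot: [0.54, -0.54, 0.456, -0.457]
contact_force: [1.1, 0.3, 0.0]
grip_width: 0.999
```

send_rows(
  rows=[
    [[0, 0.055, 0, 2], [0, 0.055, 0, 2], [0, 0.055, 0, 2], [0.0183, 0.022, -0.02, 9.3], [0.0183, 0.022, -0.02, 9.3], [0.0183, 0.022, -0.02, 9.3], [0.0183, 0.022, -0.02, 9.3], [0.0183, 0.022, -0.02, 9.3], [0.0183, 0.022, -0.02, 9.3], [0.0183, 0.022, -0.02, 9.3]],
  ],
)

```text
time_s: 2.6
tool_pos: [0.4887, 0.2715, 0.1033]
eef_rot: [-0.705, 0.705, -0.056, 0.055]
contact_force: [0.0, -0.7, 0.7]
grip_width: 0.998
```

```bash
cat > st.py <<'E'
from h import *
from scipy.spatial.transform import Rotation as Ro
def st():
    o=arm.get_obs();q=o['eef_rot'];R=Ro.from_quat([*q[1:],q[0]]).as_matrix()
    print('t',round(o['time_s'],2),'pos',o['tool_pos'].round(4),'yaw',np.degrees(np.arctan2(R[1,0],R[0,0])).round(2),'F',o['contact_force'].round(1),'w mm',round(o['grip_width']*87,1),'j',o['joint_positions'].round(2))
    return o
E
python3 -c "
from st import *
st()
c=grab('side','side1')
cv2.imwrite('pics/side1c.png',cv2.resize(c['img'][150:330,130:330],None,fx=3.3,fy=3.3))"
```

```text
t 2.6 pos [0.4887 0.2715 0.1033] yaw -8.96 F [ 0.  -0.7  0.7] w mm 86.8 j [ 0.37  0.21  1.82 -0.    1.11  0.52]
```

View pics/side1c.png

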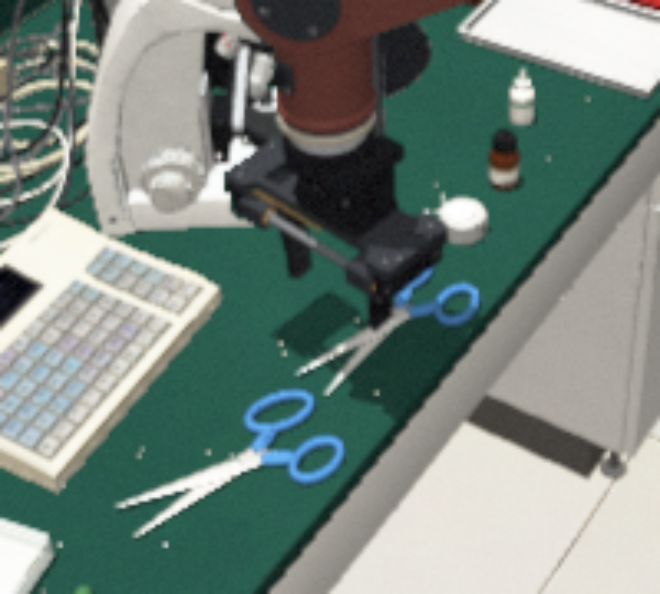

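send_rows(
  rows=[
    [[0, 0.001, -0.02, 0], [0, 0, -0.02, 0], [0, 0, -0.015, 0], [0, 0, -0.01, 0], [0, 0, -0.007, 0], [0, 0, -0.005, 0], [0, 0, -0.0025, 0], [0, 0, 0, 0], [0, 0, 0, 0], [0, 0, 0, 0]],
  ],
  grip=0.06,
)

```text
time_s: 3.9
tool_pos: [0.4888, 0.272, 0.0254]
eef_rot: [0.705, -0.705, 0.057, -0.057]
contact_force: [-0.4, 1.0, -0.1]
grip_width: 0.69
```

```bash
python3 -c "
from st import *
st()
c=grab('side','side2')
cv2.imwrite('pics/side2c.png',cv2.resize(c['img'][220:290,200:300],None,fx=7,fy=7))"
```

```text
t 3.9 pos [0.4888 0.272  0.0254] yaw -9.27 F [-0.4  1.  -0.1] w mm 60.0 j [0.37 0.33 1.85 0.   0.97 0.53]
```

View pics/side2c.png

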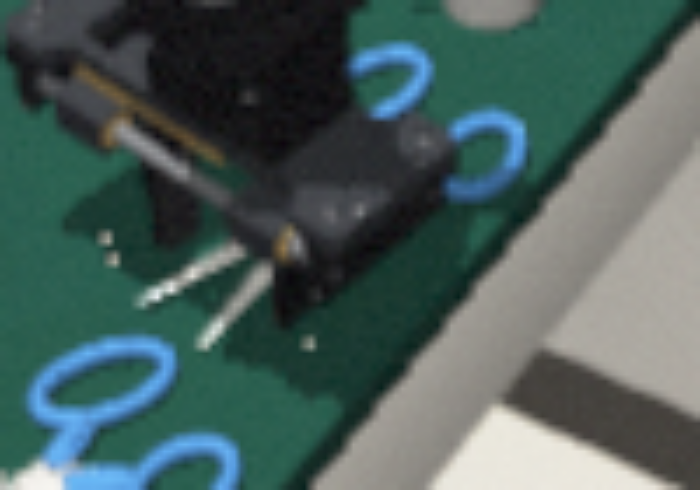

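send_rows(
  rows=[
    [[0, 0, -0.002, 0], [0, 0, 0, 0], [0, 0, 0, 0], [0, 0, 0, 0], [0, 0, 0, 0], [0, 0, 0, 0], [0, 0, 0, 0], [0, 0, 0, 0], [0, 0, 0, 0], [0, 0, 0, 0]],
  ],
  grip=0.0,
  grip_force=10,
)

```text
time_s: 5.2
tool_pos: [0.4885, 0.2718, 0.023]
eef_rot: [-0.705, 0.705, -0.057, 0.057]
contact_force: [-0.0, -0.3, -0.2]
grip_width: 0.342
```

```bash
python3 -c "
from st import *
st()
c=grab('side','side3')
cv2.imwrite('pics/side3c.png',cv2.resize(c['img'][220:290,200:300],None,fx=7,fy=7))"
```

```text
t 5.2 pos [0.4885 0.2718 0.023 ] yaw -9.28 F [-0.  -0.3 -0.2] w mm 29.7 j [ 0.37  0.33  1.85 -0.    0.96  0.53]
```

View pics/side3c.png

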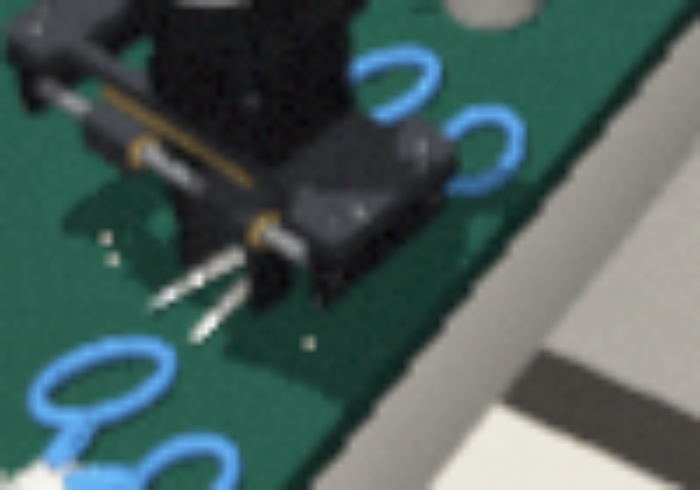

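send_rows(
  rows=[
    [[0, 0, 0, 0], [0, 0, 0, 0], [0, 0, 0, 0], [0, 0, 0, 0], [0, 0, 0, 0], [0, 0, 0, 0], [0, 0, 0, 0], [0, 0, 0, 0], [0, 0, 0, 0], [0, 0, 0, 0]],
  ],
  grip_force=16,
)

```text
time_s: 6.5
tool_pos: [0.4885, 0.2719, 0.023]
eef_rot: [0.705, -0.705, 0.057, -0.057]
contact_force: [0.3, 0.3, -0.1]
grip_width: 0.337
```

```bash
python3 -c "
from st import *
st()"
```

```text
t 6.5 pos [0.4885 0.2719 0.023 ] yaw -9.27 F [ 0.3  0.3 -0.1] w mm 29.3 j [0.37 0.33 1.85 0.   0.96 0.53]
```

send_rows(
  rows=[
    [[0, 0, 0, 0], [0, 0, 0, 0], [0, 0, 0, 0], [0, 0, 0.02, 0], [0, 0.01, 0.03, 0], [0.006, 0.04, 0.01, -3], [0.008, 0.04, 0, -3], [0.008, 0.04, 0, -3], [0.006, 0.04, 0, -3], [0.004, 0.035, 0, -2.7]],
  ],
  grip=0.06,
  grip_force=10,
)

```text
time_s: 7.75
tool_pos: [0.5211, 0.4787, 0.085]
eef_rot: [0.692, -0.691, 0.147, -0.148]
contact_force: [0.3, 0.2, 0.6]
grip_width: 0.682
```

```bash
python3 -c "
from st import *
st()"
```

```text
t 7.75 pos [0.5211 0.4787 0.085 ] yaw -24.05 F [0.3 0.2 0.6] w mm 59.4 j [ 0.63  0.55  1.41 -0.    1.18  1.05]
```

send_rows(
  rows=[
    [[-0.001, -0.002, -0.015, 0], [0, 0, -0.015, 0], [0, 0, -0.012, 0], [0, 0, -0.009, 0], [0, 0, -0.006, 0], [0, 0, -0.003, 0], [0, 0, -0.001, 0], [0, 0, 0, 0], [0, 0, 0, 0], [0, 0, 0, 0]],
  ],
)

```text
time_s: 9.0
tool_pos: [0.5198, 0.4751, 0.0225]
eef_rot: [0.692, -0.691, 0.147, -0.147]
contact_force: [-0.2, -0.1, 1.7]
grip_width: 0.69
```

```bash
python3 -c "
from st import *
st()
c=grab('side','side4')
cv2.imwrite('pics/side4c.png',cv2.resize(c['img'][240:330,150:250],None,fx=6.5,fy=6.5))"
```

```text
t 9.0 pos [0.5198 0.4751 0.0225] yaw -23.97 F [-0.2 -0.1  1.7] w mm 60.1 j [0.63 0.62 1.44 0.   1.08 1.05]
```

View pics/side4c.png

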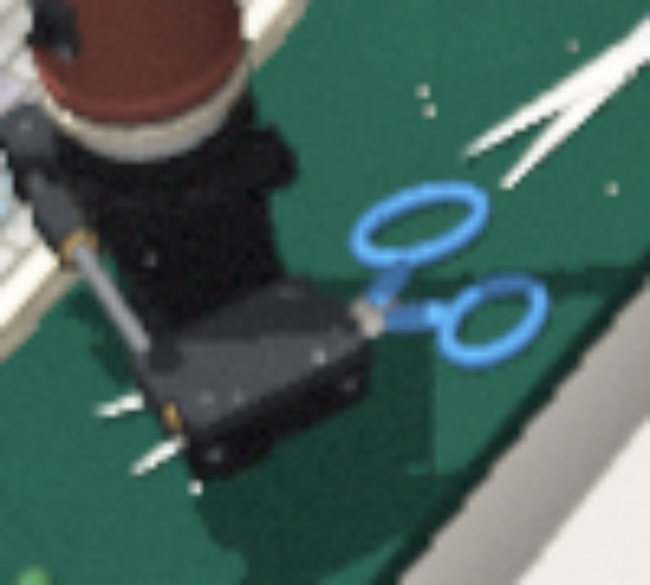

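send_rows(
  rows=[
    [[0, 0, 0, 0], [0, 0, 0, 0], [0, 0, 0, 0], [0, 0, 0, 0], [0, 0, 0, 0], [0, 0, 0, 0], [0, 0, 0, 0], [0, 0, 0, 0], [0, 0, 0, 0], [0, 0, 0, 0]],
  ],
  grip=0.0,
  grip_force=10,
)

```text
time_s: 10.3
tool_pos: [0.5198, 0.4751, 0.0224]
eef_rot: [0.692, -0.691, 0.147, -0.147]
contact_force: [0.4, 1.1, 5.7]
grip_width: 0.165
```

send_rows(
  rows=[
    [[0, 0, 0, 0], [0, 0, 0, 0], [0, 0, 0, 0], [0, 0, 0, 0], [0, 0, 0, 0], [0, 0, 0, 0], [0, 0, 0, 0], [0, 0, 0, 0], [0, 0, 0, 0], [0, 0, 0, 0]],
  ],
  grip_force=16,
)

```text
time_s: 11.55
tool_pos: [0.5198, 0.4751, 0.0225]
eef_rot: [0.692, -0.691, 0.147, -0.147]
contact_force: [-0.7, 0.9, 5.6]
grip_width: 0.167
```

```bash
python3 -c "
from st import *
st()
c=grab('side','side5')
cv2.imwrite('pics/side5c.png',cv2.resize(c['img'][240:330,150:250],None,fx=6.5,fy=6.5))"
```

```text
t 11.55 pos [0.5198 0.4751 0.0225] yaw -23.98 F [-0.7  0.9  5.6] w mm 14.5 j [0.63 0.62 1.44 0.   1.08 1.05]
```

View pics/side5c.png

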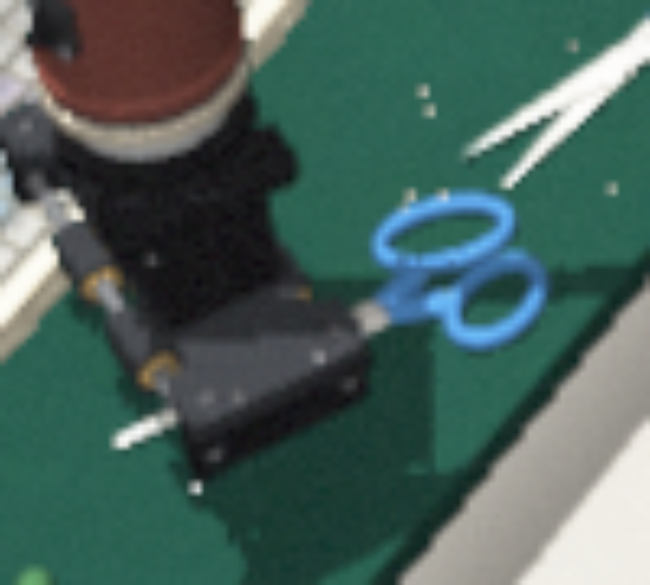

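send_rows(
  rows=[
    [[0, 0, 0, 0], [0, 0, 0, 0], [0, 0, 0, 0], [0, 0, 0.02, 0], [0, 0, 0.03, 0], [0, 0, 0.04, 0], [0, 0, 0.04, 0], [0, 0, 0.03, 0], [0, 0, 0.01, 0], [0, 0, 0, 0]],
  ],
  grip=0.045,
)

```text
time_s: 12.85
tool_pos: [0.5193, 0.4749, 0.1923]
eef_rot: [0.692, -0.692, 0.147, -0.147]
contact_force: [0.1, 0.5, -0.9]
grip_width: 0.516
```

```bash
python3 -c "
from st import *
st()
c=grab('side','side6');d=grab('top','top6')
cv2.imwrite('pics/side6c.png',cv2.resize(c['img'][210:330,150:310],None,fx=5,fy=5,interpolation=cv2.INTER_CUBIC))
cv2.imwrite('pics/top6c.png',cv2.resize(d['img'][180:240,110:230],None,fx=6.6,fy=6.6,interpolation=cv2.INTER_CUBIC))"
```

```text
t 12.85 pos [0.5193 0.4749 0.1923] yaw -23.97 F [ 0.1  0.5 -0.9] w mm 44.9 j [0.63 0.44 1.35 0.   1.35 1.05]
```

View pics/side6c.png

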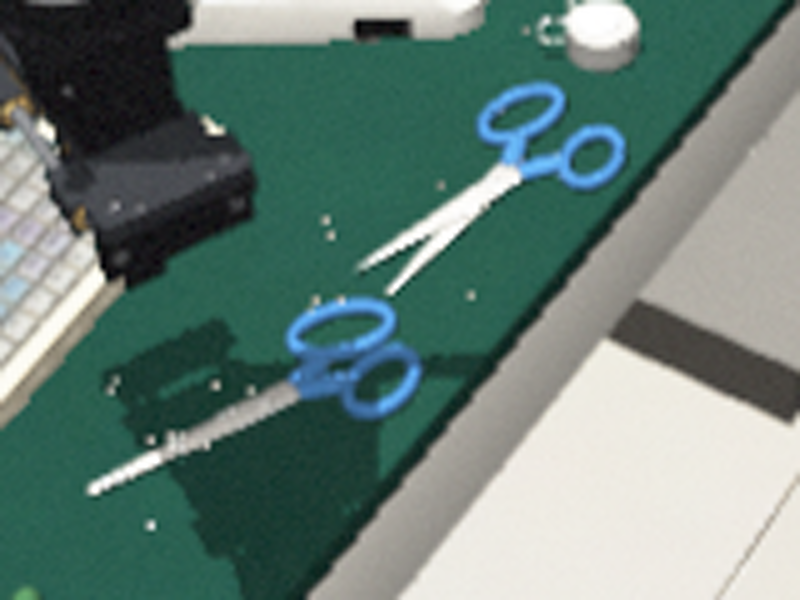

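View pics/top6c.png

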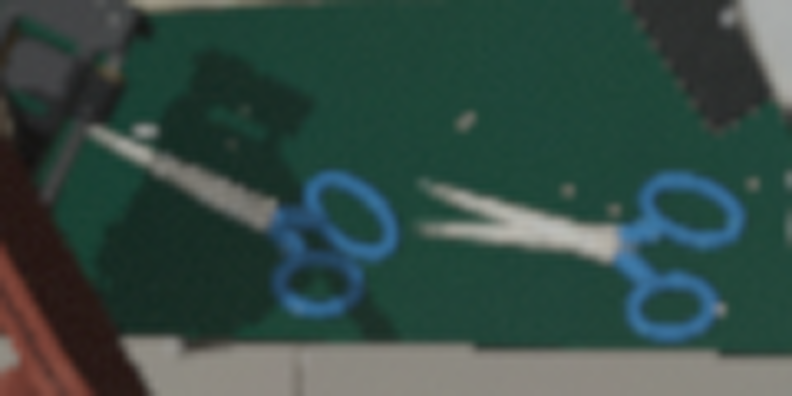

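```bash
python3 - <<'E'
from fit import *
c=load('top6');s=load('side6')
A=[(90,128),(90,128),(352,216),(318,283)];As=[(90,490),(90,490),(341,326),(380,381)]
B=[(424,184),(420,230),(692,209),(672,306)];Bs=[(360,267),(390,291),(522,112),(591,157)]
for T,S in((A,As),(B,Bs)):
    T=conv(T,6.6,(110,180));S=conv(S,5,(150,210))
    for o in ([(c,T)],[(s,S)],[(c,T),(s,S)]):
        p,r=fit(o); print(p.round(4),'yaw',np.degrees(p[2]).round(1)); print(r.round(0).tolist())
E
```

```text
[0.4928 0.4161 2.7157 0.0065] yaw 155.6
[[[-1.0, -1.0], [-0.0, -1.0], [1.0, 1.0], [0.0, 1.0]]]
[0.4944 0.4151 2.7314 0.0153] yaw 156.5
[[[-1.0, 0.0], [0.0, -1.0], [1.0, -1.0], [-0.0, 2.0]]]
[0.4936 0.4156 2.7236 0.0109] yaw 156.1
[[[-1.0, -0.0], [-0.0, -1.0], [-1.0, 1.0], [-1.0, 2.0]], [[-1.0, -0.0], [0.0, -1.0], [2.0, -2.0], [1.0, 1.0]]]
[0.4776 0.2079 3.1151 0.2711] yaw 178.5
[[[-0.0, -0.0], [-0.0, -3.0], [-0.0, 2.0], [1.0, 2.0]]]
[0.4785 0.2068 3.1068 0.2616] yaw 178.0
[[[-1.0, -2.0], [0.0, -0.0], [0.0, 0.0], [1.0, 2.0]]]
[0.478  0.2073 3.1109 0.2663] yaw 178.2
[[[-1.0, 0.0], [-1.0, -3.0], [-1.0, 2.0], [0.0, 3.0]], [[-1.0, -3.0], [1.0, -1.0], [0.0, -0.0], [1.0, 2.0]]]
```

send_rows(
  rows=[
    [[-0.006, -0.015, -0.01, 0], [-0.01, -0.022, -0.03, 0], [-0.0098, -0.0222, -0.04, 0], [0, 0, -0.035, 0], [0, 0, -0.025, 0], [0, 0, -0.015, 0], [0, 0, -0.009, 0], [0, 0, -0.004, 0], [0, 0, -0.0015, 0], [0, 0, 0, 0]],
  ],
  grip=0.04,
)

```text
time_s: 14.2
tool_pos: [0.4942, 0.416, 0.0233]
eef_rot: [0.692, -0.691, 0.147, -0.147]
contact_force: [0.9, -0.3, -0.7]
grip_width: 0.459
```

send_rows(
  rows=[
    [[0, 0, 0, 0], [0, 0, 0, 0], [0, 0, 0, 0], [0, 0, 0, 0], [0, 0, 0, 0], [0, 0, 0, 0], [0, 0, 0, 0], [0, 0, 0, 0], [0, 0, 0, 0], [0, 0, 0, 0]],
  ],
  grip=0.0,
  grip_force=45,
)

```text
time_s: 15.45
tool_pos: [0.4937, 0.4157, 0.0225]
eef_rot: [0.692, -0.692, 0.147, -0.147]
contact_force: [-0.2, 0.2, 1.5]
grip_width: 0.16
```

```bash
python3 -c "
from st import *
st()
c=grab('side','side7')
cv2.imwrite('pics/side7c.png',cv2.resize(c['img'][210:330,150:310],None,fx=4.5,fy=4.5))"
```

```text
t 15.45 pos [0.4937 0.4157 0.0225] yaw -23.98 F [-0.2  0.2  1.5] w mm 13.9 j [0.58 0.5  1.61 0.   1.03 1.  ]
```

View pics/side7c.png

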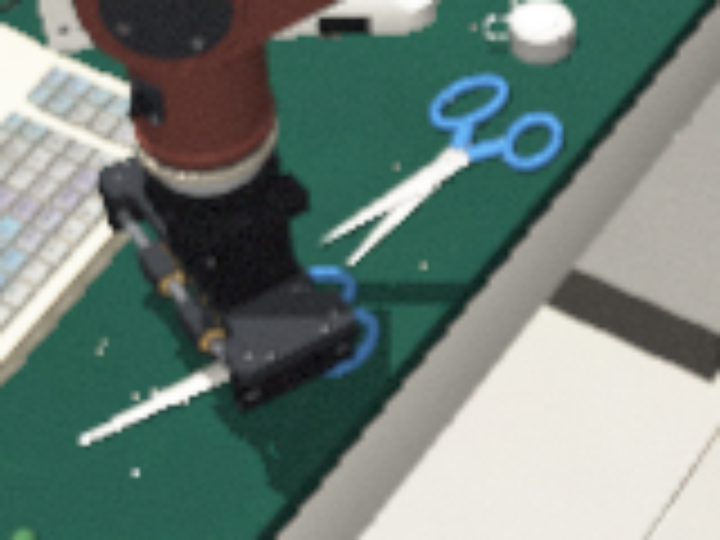

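send_rows(
  rows=[
    [[0, 0, 0.01, 0], [0, 0, 0.03, 0], [0, 0, 0.04, 0], [-0.0134, -0.03, 0.014, -5], [-0.0134, -0.04, 0.014, -10], [-0.0134, -0.04, 0.014, -10.2], [-0.0134, -0.04, 0.014, -10.2], [-0.0134, -0.04, 0.014, -10.2], [-0.0134, -0.04, 0.014, -10.2], [-0.0134, -0.04, 0.014, -10.2]],
  ],
)

```text
time_s: 16.75
tool_pos: [0.3994, 0.1445, 0.2016]
eef_rot: [-0.499, 0.498, -0.501, 0.502]
contact_force: [-0.0, -0.4, -1.2]
grip_width: 0.158
```

```bash
python3 -c "
from st import *
st()
c=grab('side','side8')
cv2.imwrite('pics/side8c.png',cv2.resize(c['img'][100:300,200:400],None,fx=3,fy=3))"
```

```text
t 16.75 pos [0.3994 0.1445 0.2016] yaw -90.29 F [-0.  -0.4 -1.2] w mm 13.8 j [ 0.16 -0.25  2.07 -0.    1.32  1.74]
```

View pics/side8c.png

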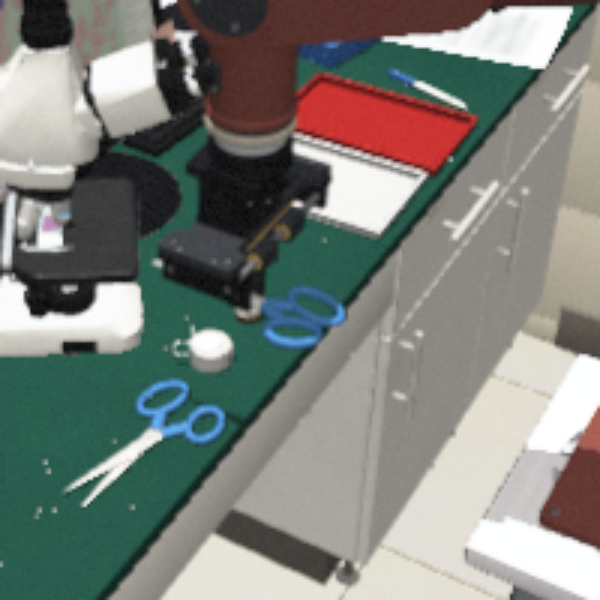

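send_rows(
  rows=[
    [[0, -0.045, 0, 0], [0, -0.055, 0, 0], [0, -0.055, 0, 0], [0, -0.055, 0, 0], [0, -0.055, 0, 0], [0, -0.055, 0, 0], [0.03, -0.04, 0, 0], [0.04, -0.035, -0.01, 0], [0.04, -0.03, -0.01, 0], [0.03, -0.02, -0.01, 0]],
  ],
)

```text
time_s: 18.05
tool_pos: [0.5413, -0.3009, 0.1706]
eef_rot: [-0.5, 0.5, -0.5, 0.5]
contact_force: [1.0, 0.3, 0.1]
grip_width: 0.155
```

```bash
python3 -c "
from st import *
st()
c=grab('side','side9')
cv2.imwrite('pics/side9c.png',cv2.resize(c['img'][70:230,240:440],None,fx=4,fy=4))"
```

```text
t 18.05 pos [ 0.5413 -0.3009  0.1706] yaw -90.01 F [1.  0.3 0.1] w mm 13.5 j [-0.63  0.27  1.61 -0.    1.26  0.94]
```

View pics/side9c.png

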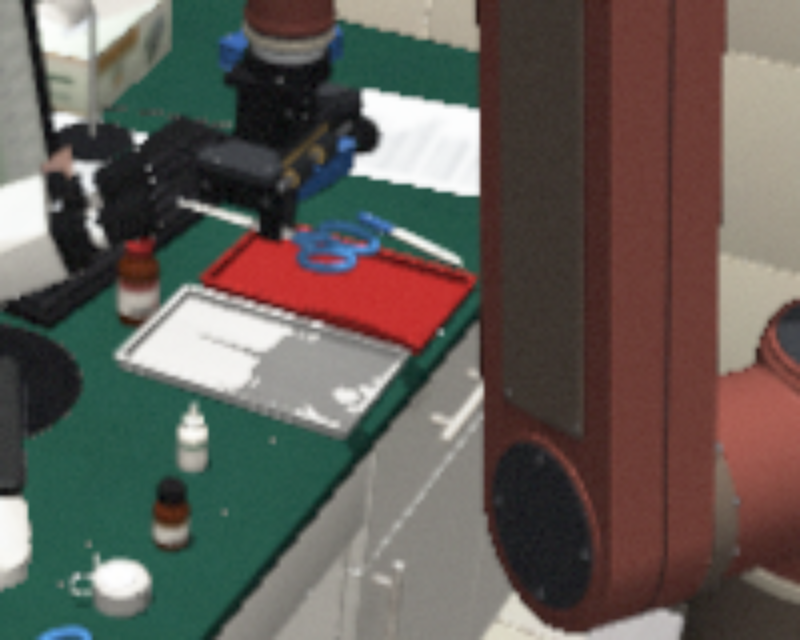

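send_rows(
  rows=[
    [[0, -0.002, -0.02, 0], [0, 0, -0.03, 0], [0, 0, -0.03, 0], [0, 0, -0.025, 0], [0, 0, -0.018, 0], [0, 0, -0.01, 0], [0, 0, -0.006, 0], [0, 0, -0.004, 0], [0, 0, -0.0015, 0], [0, 0, 0, 0]],
  ],
)

```text
time_s: 19.35
tool_pos: [0.5402, -0.3015, 0.0264]
eef_rot: [0.5, -0.5, 0.5, -0.5]
contact_force: [0.5, 1.1, -0.7]
grip_width: 0.153
```

```bash
python3 -c "
from st import *
st()
c=grab('side','side10')
cv2.imwrite('pics/side10c.png',cv2.resize(c['img'][100:200,260:360],None,fx=6,fy=6))"
```

```text
t 19.35 pos [ 0.5402 -0.3015  0.0264] yaw -89.97 F [ 0.5  1.1 -0.7] w mm 13.3 j [-0.64  0.45  1.69  0.    1.01  0.93]
```

View pics/side10c.png

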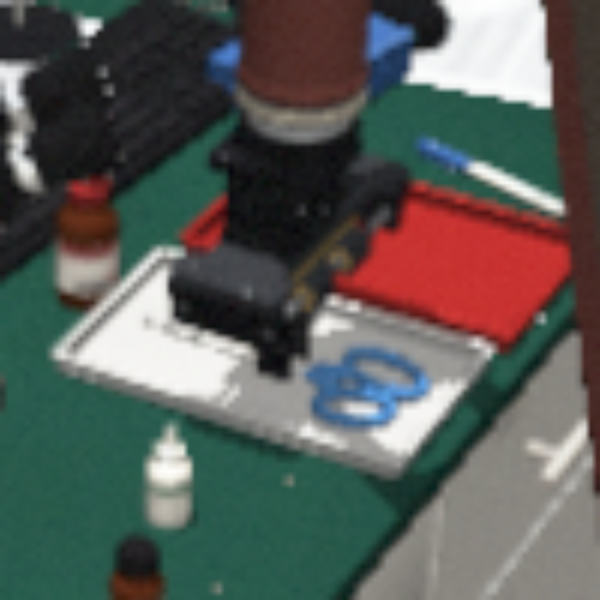

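send_rows(
  rows=[
    [[0, 0, 0, 0], [0, 0, 0, 0], [0, 0, 0, 0], [0, 0, 0.02, 0], [0, 0, 0.04, 0], [-0.01, 0, 0.04, 0], [-0.03, 0.01, 0.04, 0], [-0.035, 0.03, 0.03, 0], [-0.035, 0.04, 0.01, 0], [-0.03, 0.05, 0, 0]],
  ],
  grip=0.04,
  grip_force=20,
)

```text
time_s: 20.65
tool_pos: [0.3997, -0.1712, 0.2089]
eef_rot: [-0.5, 0.499, -0.499, 0.502]
contact_force: [0.8, 1.1, 1.2]
grip_width: 0.46
```

```bash
python3 -c "
from st import *
st()
c=grab('side','side11');d=grab('top','top11')
cv2.imwrite('pics/side11c.png',cv2.resize(c['img'][100:200,260:360],None,fx=6,fy=6))
cv2.imwrite('pics/top11c.png',cv2.resize(d['img'][150:250,280:400],None,fx=6,fy=6))"
```

```text
t 20.65 pos [ 0.3997 -0.1712  0.2089] yaw -90.06 F [0.8 1.1 1.2] w mm 40.0 j [-0.59 -0.23  2.04  0.    1.32  0.99]
```

View pics/side11c.png

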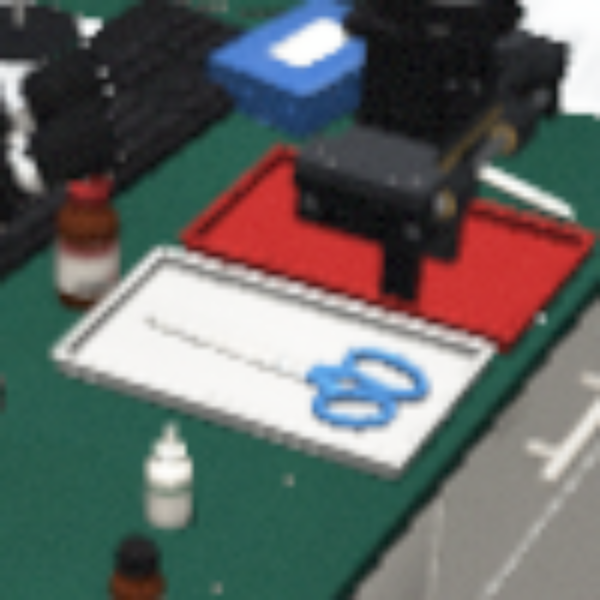

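View pics/top11c.png

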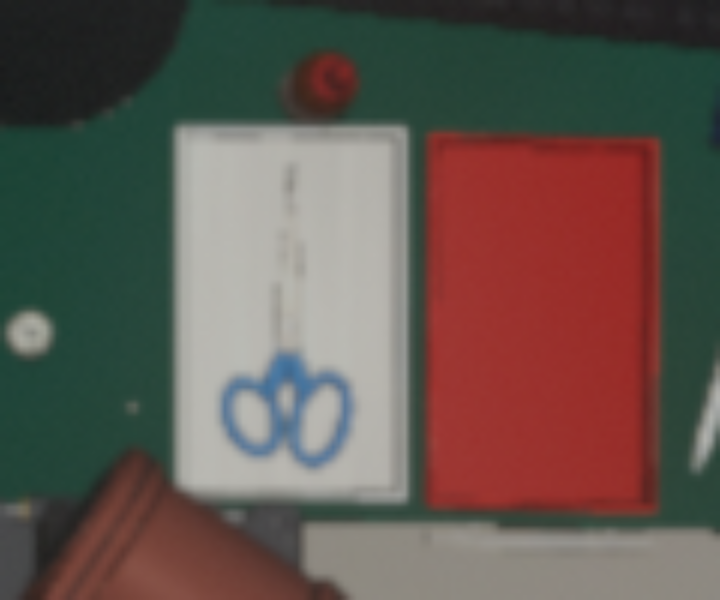

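send_rows(
  rows=[
    [[0, 0.045, 0, 0], [0, 0.055, 0, 0], [0, 0.06, 0, 0], [0, 0.06, 0, 0], [0, 0.055, 0, 0], [0, 0.055, 0, 4], [0.01, 0.04, 0, 10], [0.025, 0.01, -0.02, 10.5], [0.025, 0, -0.02, 10.5], [0.018, -0.001, -0.02, 10.5]],
  ],
)

```text
time_s: 22.0
tool_pos: [0.4798, 0.2082, 0.1468]
eef_rot: [0.656, -0.655, 0.265, -0.266]
contact_force: [0.5, 0.5, -0.5]
grip_width: 0.457
```

```bash
python3 -c "
from st import *
st()"
```

```text
t 22.0 pos [0.4798 0.2082 0.1468] yaw -44.08 F [ 0.5  0.5 -0.5] w mm 39.7 j [ 0.26  0.07  1.89 -0.    1.18  1.03]
```

send_rows(
  rows=[
    [[-0.001, 0, -0.01, 10.5], [-0.001, 0, -0.02, 10.5], [0, -0.001, -0.025, 10.5], [0, 0, -0.025, 10.5], [0, 0, -0.018, 0], [0, 0, -0.012, 0], [0, 0, -0.008, 0], [0, 0, -0.004, 0], [0, 0, -0.002, 0], [0, 0, 0, 0]],
  ],
)

```text
time_s: 23.25
tool_pos: [0.4764, 0.2068, 0.0225]
eef_rot: [0.707, -0.707, 0.015, -0.016]
contact_force: [-0.5, 0.6, -0.7]
grip_width: 0.458
```

```bash
python3 -c "
from st import *
st()
c=grab('side','side12')
cv2.imwrite('pics/side12c.png',cv2.resize(c['img'][210:290,200:300],None,fx=6,fy=6))"
```

```text
t 23.25 pos [0.4764 0.2068 0.0225] yaw -2.49 F [-0.5  0.6 -0.7] w mm 39.9 j [0.26 0.25 1.95 0.   0.94 0.3 ]
```

View pics/side12c.png

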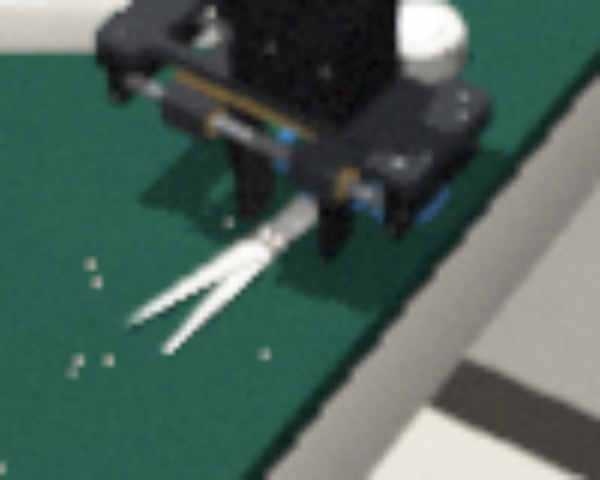

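send_rows(
  rows=[
    [[0.001, 0, 0, 0], [0, 0, 0, 0], [0, 0, 0, 0], [0, 0, 0, 0], [0, 0, 0, 0], [0, 0, 0, 0], [0, 0, 0, 0], [0, 0, 0, 0], [0, 0, 0, 0], [0, 0, 0, 0]],
  ],
  grip=0.0,
  grip_force=45,
)

```text
time_s: 24.55
tool_pos: [0.4774, 0.2067, 0.0224]
eef_rot: [0.707, -0.707, 0.015, -0.016]
contact_force: [-0.7, 0.4, 5.7]
grip_width: 0.171
```

```bash
python3 -c "
from st import *
st()
c=grab('side','side13')
cv2.imwrite('pics/side13c.png',cv2.resize(c['img'][210:290,200:300],None,fx=6,fy=6))"
```

```text
t 24.55 pos [0.4774 0.2067 0.0224] yaw -2.47 F [-0.7  0.4  5.7] w mm 14.9 j [ 0.26  0.25  1.95 -0.    0.94  0.3 ]
```

View pics/side13c.png

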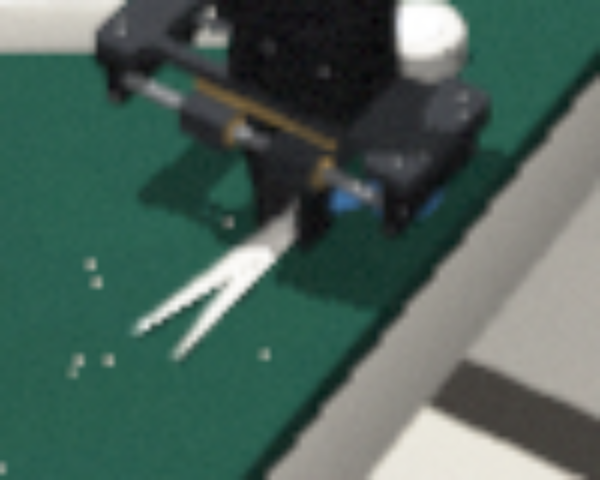

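send_rows(
  rows=[
    [[0, 0, 0.01, 0], [0, 0, 0.03, -5], [-0.0097, 0, 0.04, -10.3], [-0.0097, 0, 0.03, -10.3], [-0.0097, 0, 0.02, -10.3], [-0.0097, 0, 0.02, -10.3], [-0.0097, 0, 0.01, -10.3], [-0.0097, -0.01, 0.01, -10.3], [-0.0097, -0.02, 0.01, -10.3], [-0.0097, -0.03, 0, -10.3]],
  ],
)

```text
time_s: 25.85
tool_pos: [0.3992, 0.1465, 0.2029]
eef_rot: [-0.5, 0.499, -0.5, 0.501]
contact_force: [-0.2, -1.0, -0.3]
grip_width: 0.17
```

```bash
python3 -c "
from st import *
st()
c=grab('side','side14')
cv2.imwrite('pics/side14c.png',cv2.resize(c['img'][130:290,200:360],None,fx=4,fy=4))"
```

```text
t 25.85 pos [0.3992 0.1465 0.2029] yaw -90.13 F [-0.2 -1.  -0.3] w mm 14.7 j [ 0.17 -0.25  2.07  0.    1.32  1.74]
```

View pics/side14c.png

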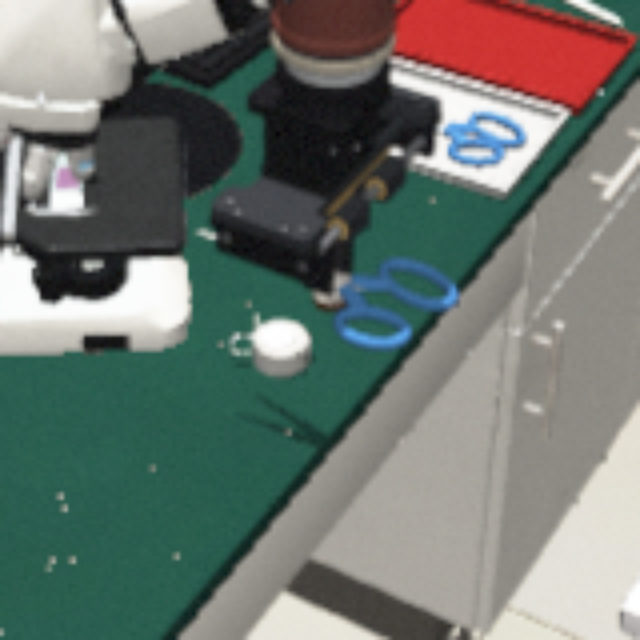

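send_rows(
  rows=[
    [[0, -0.045, 0, 0], [0, -0.055, 0, 0], [0, -0.055, 0, 0], [0, -0.055, 0, 0], [0, -0.055, 0, 0], [0, -0.055, 0, 0], [0.01, -0.055, 0, 0], [0.025, -0.05, 0, 0], [0.025, -0.05, 0, 0], [0.025, -0.05, 0, 0]],
  ],
)

```text
time_s: 27.15
tool_pos: [0.4847, -0.3799, 0.2017]
eef_rot: [0.501, -0.5, 0.5, -0.499]
contact_force: [0.7, 0.7, -0.1]
grip_width: 0.169
```

send_rows(
  rows=[
    [[0.02, -0.04, -0.01, 0], [0.02, -0.03, -0.02, 0], [0.012, -0.015, -0.03, 0], [0.004, -0.004, -0.035, 0], [0, 0, -0.03, 0], [0, 0, -0.02, 0], [0, 0, -0.01, 0], [0, 0, -0.005, 0], [0, 0, 0, 0], [0, 0, 0, 0]],
  ],
)

```text
time_s: 28.4
tool_pos: [0.5409, -0.468, 0.0435]
eef_rot: [-0.501, 0.501, -0.499, 0.5]
contact_force: [0.0, -0.5, -0.6]
grip_width: 0.171
```

```bash
python3 -c "
from st import *
st()
c=grab('side','side15')
cv2.imwrite('pics/side15c.png',cv2.resize(c['img'][90:190,260:400],None,fx=5.5,fy=5.5))"
```

```text
t 28.4 pos [ 0.5409 -0.468   0.0435] yaw -89.87 F [ 0.  -0.5 -0.6] w mm 14.9 j [-0.82  0.62  1.4   0.    1.12  0.75]
```

View pics/side15c.png

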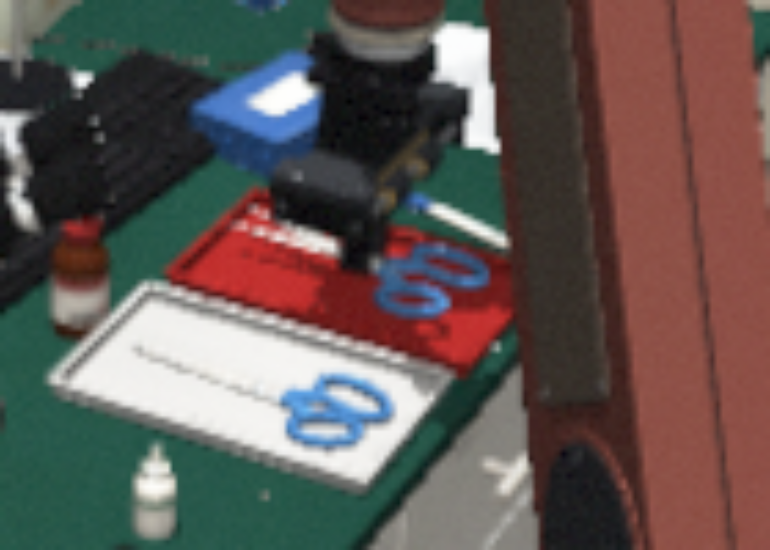

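send_rows(
  rows=[
    [[0, 0, -0.006, 0], [0, 0, -0.005, 0], [0, 0, -0.003, 0], [0, 0, -0.002, 0], [0, 0, -0.001, 0], [0, 0, 0, 0], [0, 0, 0, 0], [0, 0, 0, 0], [0, 0, 0, 0], [0, 0, 0, 0]],
  ],
)

```text
time_s: 29.7
tool_pos: [0.5404, -0.4674, 0.0254]
eef_rot: [-0.501, 0.501, -0.499, 0.499]
contact_force: [-2.9, 2.7, 4.6]
grip_width: 0.17
```

send_rows(
  rows=[
    [[0, 0, 0, 0], [0, 0, 0, 0], [0, 0, 0, 0], [0, 0, 0, 0], [0, 0, 0.02, 0], [0, 0, 0.04, 0], [0, 0, 0.05, 0], [-0.02, 0, 0.05, 0], [-0.04, 0, 0.04, 0], [-0.05, 0, 0.02, 0]],
  ],
  grip=0.04,
  grip_force=20,
)

```text
time_s: 30.95
tool_pos: [0.4304, -0.4674, 0.2491]
eef_rot: [-0.501, 0.501, -0.497, 0.501]
contact_force: [-0.5, -0.6, 0.5]
grip_width: 0.457
```

send_rows(
  rows=[
    [[-0.05, 0.02, 0, 0], [-0.05, 0.05, 0, 0], [0, 0.05, 0, 0], [0, 0.05, 0, 0], [0, 0.05, 0, 0], [0, 0.03, 0, 0], [0, 0.02, 0, 0], [0, 0, 0, 0], [0, 0, 0, 0], [0, 0, 0, 0]],
  ],
)

```text
time_s: 32.2
tool_pos: [0.3361, -0.2039, 0.245]
eef_rot: [-0.5, 0.5, -0.5, 0.5]
contact_force: [0.0, -0.9, -0.1]
grip_width: 0.465
```

```bash
python3 -c "
from st import *
st()
c=grab('side','side16');d=grab('top','top16')
cv2.imwrite('pics/side16c.png',cv2.resize(c['img'][90:220,240:400],None,fx=4.8,fy=4.8))
cv2.imwrite('pics/top16c.png',cv2.resize(d['img'][150:250,250:400],None,fx=5.3,fy=5.3,interpolation=cv2.INTER_CUBIC))"
```

```text
t 32.2 pos [ 0.3361 -0.2039  0.245 ] yaw -89.94 F [ 0.  -0.9 -0.1] w mm 40.4 j [-0.75 -0.37  2.08 -0.    1.43  0.82]
```

View pics/side16c.png

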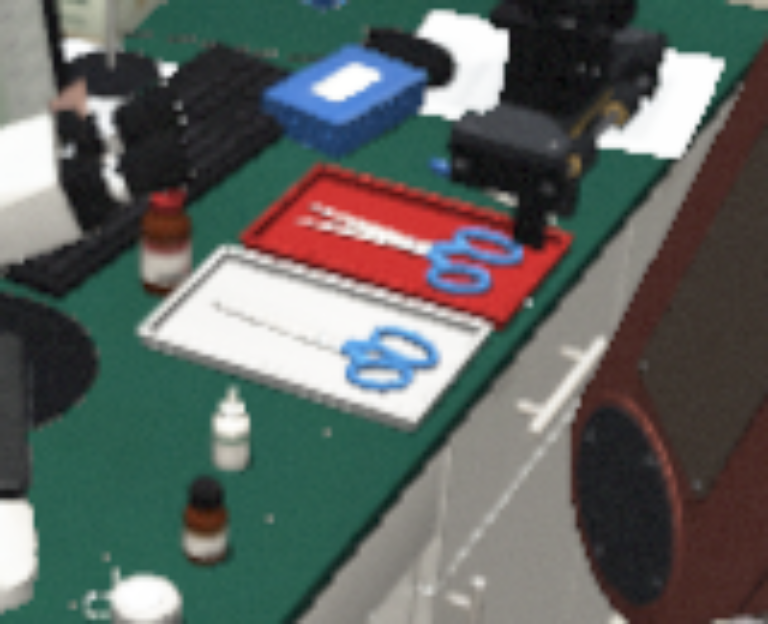

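View pics/top16c.png

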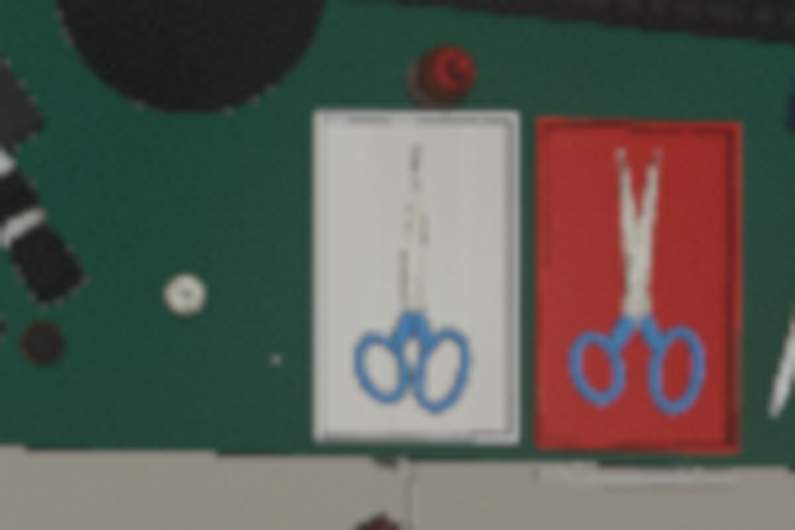

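```bash
python3 - <<'E'
from fit import *
d=load('top16')
A=[(416,146),(416,146),(442,370),(381,368)] # check which ring is fixed: rings to robot, y=-x, x=+y(left) -> fixed ring at right
B=[(656,152),(621,152),(677,369),(598,369)]
for T in (A,B):
    p,r=fit([(d,conv(T,5.3,(250,150)))],z=.008,x0=[.54,-.4,1.57,.1]); print(p.round(4),np.degrees(p[2]).round(1),r.round(0).tolist())
for n in('top0','top16'):
    c=load(n)
    for nm,(u,v) in dict(stain=(334,164),dropper=(285,205),amber=(258,215)).items(): print(n,nm,c['z_map'][v-6:v+7,u-6:u+7].min())
a=load('side0')['img'];b=load('side16')['img']
dd=cv2.absdiff(a,b).max(2)
for nm,(x0,y0,x1,y1) in dict(stain=(268,128,282,153),drop=(283,170,294,190),amb=(276,188,290,208)).items(): print(nm,dd[y0:y1,x0:x1].mean().round(1),dd[y0:y1,x0:x1].max())
E
```

```text
[ 0.5406 -0.3007  1.5725  0.0069] 90.1 [[[-0.0, 0.0], [-0.0, -0.0], [0.0, -1.0], [0.0, 0.0]]]
[ 0.5418 -0.4682  1.7067  0.2515] 97.8 [[[-0.0, -0.0], [-1.0, -0.0], [1.0, 0.0], [0.0, -0.0]]]
top0 stain 0.0
top0 dropper 1.6162868
top0 amber 1.6129025
top16 stain 1.5655335
top16 dropper 0.0
top16 amber 0.0
stain 9.9 22
drop 11.2 21
amb 8.5 19
```

```bash
python3 -c "
from st import *
st(); print(arm.hand_in())"
```

```text
t 32.3 pos [ 0.336  -0.2038  0.2449] yaw -89.94 F [ 0.6  0.4 -0.3] w mm 40.1 j [-0.75 -0.37  2.08 -0.    1.43  0.82]
the job is handed in; nothing more can be done
None
```

I flexed both pairs, sorted them into the trays and handed the job in at 32.3 s.

- **Pair farther from the microscope:** it shut fully, to 14.5 mm over both blades. It now lies flat and shut in the steel stock tray, with an opening of about 0.007 rad in the last fit.
- **Pair nearer the microscope:** it is seized. It stopped at about 29.5 mm over the blades, and raising the squeeze from 10 N to 16 N moved it only 0.4 mm. It now lies flat in the red repair tray at about 0.25 rad, against about 0.266 rad just after the squeeze, which is within measuring error.

The last pictures show both pairs within their tray rims. The three bottles are still standing, with no change beyond image noise in the side view against the first picture. The arm was clear of everything when I handed in, and the contact forces I read after each move stayed under about 7 N. The depth reading over the bottles from the top camera had gaps, so that check told me nothing.

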